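# Feel a sign part's outer edge for burrs

### The arm

A 6-joint arm with a two-finger parallel gripper is mounted at the origin on the work surface. World frame = base frame: x ahead of the robot, y to its left, z up, the work surface at z = 0. Lengths are in m, angles in rad, forces in N, time in s.
With the tool pointing down it reaches from about 0.35 to 0.775 m from the base axis. Payload 7.3 kg.
Tool frame: the origin (TCP) lies on the front face of the gripper's body, between the roots of the fingers; the fingertips stand ahead of it and the grasp point (between the pads) lies 47 mm ahead of it (finger_overhang is the z of the fingertips in the tool frame, in m); z points along the fingers, y is the line along which they close (so a half turn about z gives the same grasp; the last joint's range is limited). The gripper opens to 92 mm and grips with 3 to 60 N. Pads are 19 mm wide; open, the fingers measure 130 mm over their backs; the gripper's body (75 mm by 190 mm) begins 47 mm behind the grasp point.
Start: joints at [-1.406, 0.342, 1.524, -0, 1.275, -0.146], TCP at [0.161, -0.5, 0.292] pointing down, gripper open.
Joint ranges: [-2.53, 2.53], [-0.77, 2.02], [0.04, 2.7], [-1, 4.14], [0.28, 2.66], [-3.11, 3.11]. Speed limits (rad/s): [2.57, 2.57, 3.14, 3.14, 3.14, 3.14].

### API

Orientations are given as [roll, pitch, yaw] about the fixed x, y, z axes, in that order (R = Rz(yaw) Ry(pitch) Rx(roll)).
In Python, from cell import * gives the robot as it stands. The module is installed in compiled form; this text tells all that it offers.
- The arm moves only by the tool arm_command, never from a script. Its argument "series" is a list of rows, each an object of numbers: "x", "y", "z": the shift along the tool's x, y, z in mm; "rx", "ry", "rz": the turn, a rotation vector about the tool's x, y, z in degrees. A call has 1 to 20 rows; each row is the pose to reach, as a shift and turn from the pose commanded when the call began, along the tool's axes at that moment; what a row does not reach only later rows make up. A row lasts 1/10 s, in which the tool goes at most 50 mm and 8.59 degrees, less where a joint would pass 70% of its speed; a pose out of reach is approached as far as the arm can. A call with a gripper value outside its range is refused whole. "hand" is the finger opening in mm, from 0 to 91.8, set as the call begins (left out, the last holds). The fingers move at their own pace and stop on an object; "squeeze" is the grip in N (left out, the last holds). Time passes only in rows, so rows that repeat a pose let the fingers close. It gives the time, the measured TCP pose, the force, the opening and the grip force at its end, in the units of the state.
- observe(): the state, without advancing time (a new reading comes with each control period).
- read_camera(name): name is "side" or "top" or "wrist"; returns a dict with "pixels" (480x640x3 uint8, blue, green, red), "K" (3x3 intrinsics, pixels), "k1" (the pictures are not rectified: a ray, as slopes to the right and down, at radius r is drawn at 1 + k1 r^2 times it, then the intrinsics apply), "rvec" (rotation vector, rad) and "tvec" (3), from world to camera coordinates, as OpenCV has them. Camera axes: x right, y down, z forward; pixel columns grow to the right and rows downward; lengths in m; the calibration is good to about 2 mm. A picture is of the moment at which its call begins. There is no depth.
- hand_in(): hands the job in; it is judged then, once.
Trained networks look in a picture, given as the dict that the camera call returned (one of the last four; its "shot" number tells which), for a name from the list of things; names that differ only in an ending like _2 or _b are one class to them, and where a whole thing is asked for, a point or a joint stands for the part that bears it (a point fixed in the world has none). Each returns a list of dicts, best first, with "confidence" (0 to 1); they miss things now and then, are a little off and sometimes report something else, mostly with a low value. They report only what shows in the picture. A call takes as long as a camera call. They do not tell look-alikes from the thing itself.
- boxes_of(picture, query): "point" ([x, y, z] in m, in world coordinates, good to about 4 mm: the middle of the surface that is visible of it).
- trace(picture, query): "pixels" (480x640 bool, what is visible of it).
- mark_of(picture, query): "point" ([x, y, z] in m, in world coordinates, good to about 4 mm: a listed point, or the origin of a listed thing).
The state is a dict: "time": time; "qpos": joint angles; "qvel": joint speeds; "joint_efforts": joint torques, N m; "tool_pos": TCP position; "tool_rot": TCP orientation; "contact_force": force on the tool from outside, world axes, zero at the start; "torque": the same for the moment, N m; "opening": finger opening in m; "grip_force": force on a finger pad.
Only numpy, scipy, OpenCV 4.12 (cv2) and the standard library are available. Lean on these libraries where they do the work, as an engineer would, in place of code of your own. Each camera call takes 0.05 s, during which the arm holds its last target. There are 200 camera calls.

### The job

The long outer edge of the curved arrow, the open-topped sign part lying face down on the bench, has just been filed. With the fingers held together, run the fingertips lightly along the top of that outer curved edge, from the tail end to where the arrowhead begins, as you would to feel for burrs, then lift the hand clear. Press gently, leave the arrow lying where it is, and do not move anything else.

Things in the scene. Friction and masses are not known exactly. Their poses are not given: they have to be found in the camera images.
- curved_arrow: curved arrow: open tray with brushed-steel walls and white floor, outline of an arrow bent in an arc, face down, rim up; 50 mm tall, 3 mm walls, 1.3 kg, loose, slides if pushed sideways with about 8 N. Origin: centre of the arc, at bench height, in the hollow; z up. Shaft: band from radius 60 to 105 mm; angles anticlockwise from its x axis: tail end at -90 deg, through 0, arrowhead base at +70 deg
- edge_middle (a point): on the outer edge, half way along: top of the outer wall (mid-thickness), 50 mm above the bench, at -10 deg about the arrow's origin. The whole edge to feel is the wall top at radius 103.5 mm (16 straight facets), level, 289 mm long, from tail_corner at -90 deg to head_corner at +70 deg
- tail_corner (a point): start of the edge: top of the outer wall (mid-thickness) at the arrow's square tail end, radius 103.5 mm, -90 deg, 50 mm above the bench
- head_corner (a point): end of the edge: top of the outer wall (mid-thickness) where the arrowhead begins, radius 103.5 mm, +70 deg, 50 mm above the bench. The arrowhead's base wall, same height, runs along this radius from 37 to 128 mm; the head is a triangle 75 mm long, pointing on anticlockwise. LED modules inside the tray lie well below the rim
- ring_sign: bystander: ring-shaped sign tray, outside diameter 100 mm, 50 mm tall, same metal; origin under its centre
- dot_sign: bystander: small round sign tray, diameter 46 mm, 50 mm tall, same metal, standing in the hollow of the bend; origin under its centre
- straight_arrow: bystander: straight arrow sign tray, 140 mm long along its x (point at +x), 72 mm across the head, 50 mm tall, same metal; origin under its middle
- flat_file: bystander: flat hand file lying along its x, 255 mm long (wooden handle at -x, from -110 to 145 mm), 28 mm tall; origin at bench height
- tape_measure: bystander: tape measure 62 x 36 mm, 58 mm tall; origin under its centre
- battery_pack: bystander: cordless-tool battery 112 x 74 mm, 60 mm tall; origin under its centre
- spray_can: bystander: standing spray can, diameter 66 mm, 188 mm tall, to the right of the work; origin under its centre
Mind the look-alikes: they are no part of the job. Leave any pink or yellow look-alike of the curved_arrow alone.

How it is judged:
By the outcome, as a careful person would: the job done as asked, in the order asked, and still so for the second after the job is handed in, with the robot touching nothing.
It also fails if it takes over 58 s, if anything falls off the work surface, if the arm or the gripper's body presses on something with over 40 N, if the wrist force passes 120 N, or if a joint passes its speed limit or range.

## Working session

There is one attempt and no reset: what is moved stays moved. The work goes in short steps, Python scripts to look and compute and a tool call to move; the robot and the scene stay as the last step left them, time stands still between calls to the robot, and variables do not carry over. Pictures are saved under pics/ and viewed, at most 10 in all, crops included, and the job is handed in when it is done.

Besides the shell and the picture viewer there is one more tool, called after "Emit:" as name(argument=value, ...), one argument or row to a line, values as JSON. arm_command: Moves the arm, as the interface text tells. Its arguments: {"type":"object","properties":{"series":{"type":"array"},"hand":{"type":"number"},"squeeze":{"type":"number"}},"required":["series"]}

```bash
mkdir -p pics
python3 - <<'E'
from cell import *
import cv2,numpy as np
s=observe(); print({k:np.round(v,4) for k,v in s.items()})
try: print(finger_overhang)
except Exception as e: print(e)
for n in ("top","side"):
    p=read_camera(n); cv2.imwrite(f"pics/{n}.png",p["pixels"])
    for q in ("curved_arrow","edge_middle","tail_corner","head_corner","dot_sign","ring_sign","spray_can"):
        print(n,q,[(np.round(d["point"],4),round(d["confidence"],2)) for d in mark_of(p,q)])
E
```

```text
{'time': np.float64(0.0), 'qpos': array([-1.406 ,  0.3427,  1.525 ,  0.    ,  1.2754, -0.146 ]), 'qvel': array([ 0.0002,  0.0008,  0.0015, -0.0012, -0.0013,  0.0007]), 'joint_efforts': array([-2.60000e-03, -4.31252e+01, -2.44220e+01,  7.16000e-02,
        5.63000e-02, -1.00000e-04]), 'tool_pos': array([ 0.1605, -0.4995,  0.2915]), 'tool_rot': array([-3.140e+00, -2.000e-04,  3.108e-01]), 'contact_force': array([ 1.0006, -0.4366,  1.0355]), 'torque': array([-0.0044,  0.0043,  0.0288]), 'grip_force': np.float64(0.0), 'opening': np.float64(0.0919)}
0.0655
top curved_arrow [(array([0.7596, 0.1697, 0.0012]), 0.86)]
top edge_middle [(array([0.7377, 0.2704, 0.0495]), 0.87), (array([ 0.4114, -0.3397,  0.0543]), 0.75), (array([0.508 , 0.1047, 0.0529]), 0.69)]
top tail_corner [(array([ 0.2762, -0.3562,  0.0512]), 0.87), (array([0.6327, 0.0672, 0.0509]), 0.83), (array([0.8562, 0.2029, 0.0522]), 0.71)]
top head_corner [(array([0.6572, 0.1634, 0.0505]), 0.94), (array([ 0.4205, -0.2065,  0.052 ]), 0.78), (array([ 0.4415, -0.0141,  0.0531]), 0.71)]
top dot_sign [(array([ 0.5476,  0.0007, -0.0006]), 
[... 318 characters left out ...]
 (array([ 0.5384,  0.0157, -0.0015]), 0.62)]
side edge_middle [(array([0.7453, 0.2678, 0.0494]), 0.92), (array([ 0.4056, -0.3447,  0.0498]), 0.75), (array([0.5049, 0.111 , 0.0508]), 0.6), (array([ 0.6944, -0.0431, -0.0022]), 0.49)]
side tail_corner [(array([0.627 , 0.0674, 0.0518]), 0.89), (array([0.8547, 0.2021, 0.0487]), 0.8), (array([0.547 , 0.0018, 0.0017]), 0.39)]
side head_corner [(array([0.6523, 0.1694, 0.0503]), 0.88), (array([ 0.4393, -0.01  ,  0.0498]), 0.58), (array([0.6271, 0.0671, 0.0486]), 0.44)]
side dot_sign [(array([5.489e-01, 7.000e-04, 5.000e-04]), 0.87)]
side ring_sign [(array([ 0.6966, -0.0448, -0.0031]), 0.98)]
side spray_can [(array([ 0.5388, -0.4867,  0.0049]), 0.78)]
```

View pics/top.png

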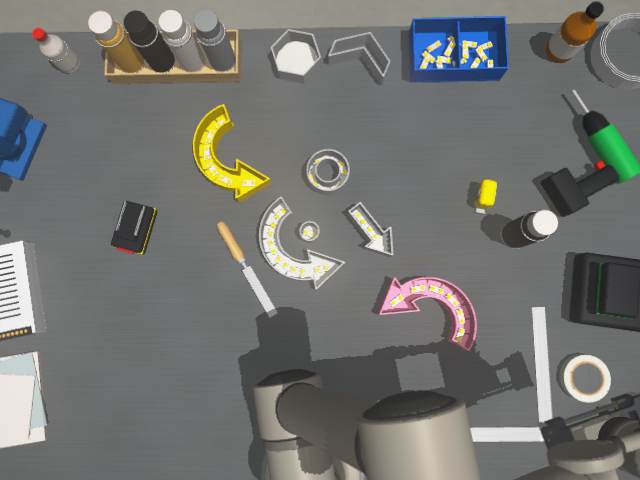

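View pics/side.png

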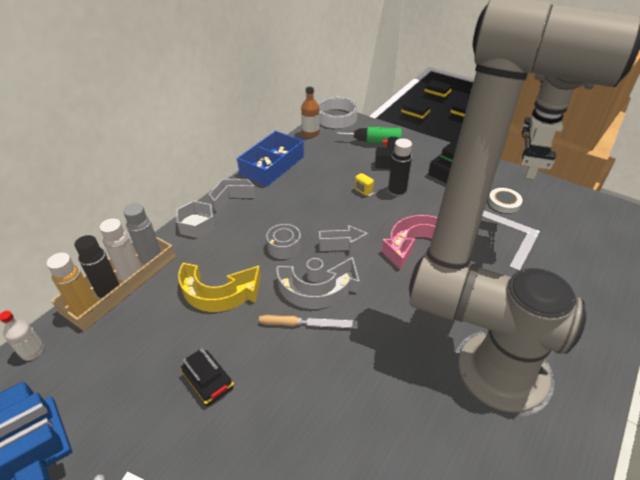

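The top picture has three curved arrows: yellow at (230,150), pink at (430,305) and brushed steel at (295,245). The steel one, with the dot sign at (308,231) in its hollow, fits the description. Its tail is near (280,203) and the head base near (312,272). Next I'll fit the known outline to the masks and confirm in a crop.

```bash
cat > fit.py <<'E'
from cell import *
import cv2,numpy as np
from scipy.optimize import minimize
def proj(p,P):
    c=P@cv2.Rodrigues(np.array(p["rvec"],float))[0].T+np.array(p["tvec"]).ravel()
    s=c[:,:2]/c[:,2:]; s=s*(1+p["k1"]*(s**2).sum(1,keepdims=True))
    K=np.array(p["K"]); return s@K[:2,:2].T+K[:2,2]
def pol(r,a): a=np.radians(a); return np.c_[r*np.cos(a),r*np.sin(a)]
o=pol(.105,np.linspace(-90,70,17)); i=pol(.06,np.linspace(70,-90,17))
b=pol(np.array([.128,.037]),np.array([70,70]))
m=b.mean(0); tip=m+.075*np.array([-np.sin(np.radians(70)),np.cos(np.radians(70))])
out=np.vstack([o,b[:1],tip[None],b[1:],i])
def world(v,xy,z):
    c,s=np.cos(v[2]),np.sin(v[2])
    w=xy@np.array([[c,s],[-s,c]])+v[:2]; return np.c_[w,np.full(len(w),z)]
def sil(p,v,S=4):
    im=np.zeros((480*S,640*S),np.uint8)
    a=proj(p,world(v,out,.05)); bb=proj(p,world(v,out,0))
    f=lambda q: cv2.fillPoly(im,[np.int32(np.round((q+.5)*S))],255)
    f(a); f(bb)
    for k in range(len(a)): j=(k+1)%len(a); f(np.array([a[k],a[j],bb[j],bb[k]]))
    return cv2.resize(im,(640,480),interpolation=cv2.INTER_AREA)/255.
def fit(ps,ms,v0):
    f=lambda v: sum(np.abs(sil(p,v)-m).sum()/m.sum() for p,m in zip(ps,ms))
    r=minimize(f,v0,method="Nelder-Mead",options=dict(initial_simplex=np.array(v0)+np.array([[0,0,0],[.006,0,0],[0,.006,0],[0,0,.06]]),xatol=1e-4,fatol=1e-4))
    return r.x,r.fun
def mask(p,c):
    best=[]
    for d in trace(p,"curved_arrow"):
        m=d["pixels"]; ys,xs=np.nonzero(m); u=proj(p,np.array([[*c,.05]]))[0]
        best.append((np.hypot(xs.mean()-u[0],ys.mean()-u[1]),m,d["confidence"]))
    best.sort(key=lambda t:t[0]); print("mask",round(best[0][0],1),best[0][2],best[0][1].sum()); return best[0][1].astype(float)
def pts(v): return world(v,pol(.1035,np.linspace(-90,70,17)),.05)
E
python3 - <<'E'
from fit import *
T=np.array([.630,.0673]);H=np.array([.4404,-.012])
ps=[read_camera(n) for n in ("top","side")]
ms=[mask(p,(.53,.05)) for p in ps]
d=T-H; yaw=np.arctan2(d[1],d[0])-np.arctan2(*(pol(.1035,[-90])-pol(.1035,[70]))[0][::-1])
v0=[.538,.0157,yaw]; print(v0)
for k in ([0],[1],[0,1]):
    v,e=fit([ps[j] for j in k],[ms[j] for j in k],v0); print(k,np.round(v,4),round(e,3))
P=pts(v); print(np.round(P[[0,8,16]],4)); print(np.round(P*1000).astype(int).tolist())
im=[]
for p in ps:
    S=3;I=p["pixels"].copy(); u=proj(p,P); c=u.mean(0).astype(int)
    x0,y0=c-[66,50]; C=cv2.resize(I[y0:y0+110,x0:x0+130],None,fx=S,fy=S,interpolation=cv2.INTER_CUBIC)
    cv2.polylines(C,[np.int32((u-[x0,y0]+.5)*S)],False,(0,0,255),1); im.append(C)
cv2.imwrite("pics/crop.png",np.hstack(im))
E
```

```text
mask 12.0 0.75 2723
mask 12.3 0.84 2374
[0.538, 0.0157, np.float64(2.141467827554118)]
[0] [0.5421 0.0113 2.1274] 0.055
[1] [0.5434 0.0114 2.1149] 0.056
[0, 1] [0.5426 0.0115 2.1259] 0.114
[[ 0.6306  0.0661  0.05  ]
 [ 0.5042  0.1076  0.05  ]
 [ 0.4413 -0.0096  0.05  ]]
[[631, 66, 50], [620, 81, 50], [607, 93, 50], [591, 103, 50], [575, 110, 50], [557, 114, 50], [539, 115, 50], [521, 113, 50], [504, 108, 50], [488, 99, 50], [474, 89, 50], [461, 76, 50], [451, 60, 50], [444, 44, 50], [440, 26, 50], [439, 8, 50], [441, -10, 50]]
```

View pics/crop.png

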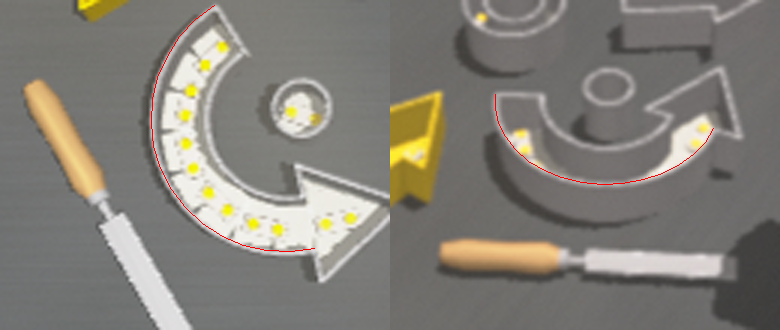

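The crop confirms the steel arrow: the red fitted edge follows the outer rim from the tail corner to the head base in both views. Tail is at (631,66), head at (441,-10), in mm. I'll move above the tail corner with the fingers closed.

Emit:
arm_command(
  series=[
    {"x": 20,"y": -13,"rz": 1},
    {"x": 55,"y": -35,"rz": 2},
    {"x": 95,"y": -60,"rz": 3},
    {"x": 135,"y": -86,"rz": 4},
    {"x": 175,"y": -111,"rz": 5},
    {"x": 215,"y": -137,"rz": 6},
    {"x": 255,"y": -162,"rz": 7},
    {"x": 295,"y": -188,"rz": 8},
    {"x": 335,"y": -213,"rz": 9},
    {"x": 375,"y": -239,"rz": 10},
    {"x": 415,"y": -264,"rz": 11.5},
    {"x": 455,"y": -290,"rz": 13},
    {"x": 495,"y": -315,"rz": 14.5},
    {"x": 535,"y": -340,"rz": 16},
    {"x": 570,"y": -363,"rz": 17},
    {"x": 600,"y": -382,"rz": 17.8,"z": 10},
    {"x": 615,"y": -391,"rz": 17.8,"z": 40},
    {"x": 620.4,"y": -394.7,"rz": 17.8,"z": 75},
    {"x": 620.4,"y": -394.7,"rz": 17.8,"z": 100},
    {"x": 620.4,"y": -394.7,"rz": 17.8,"z": 110},
  ],
  hand=0,
  squeeze=5,
)

```text
invalid input
```

Emit:
arm_command(
  series=[
    {"x": 0,"y": 0,"z": 0,"rx": 0,"ry": 0,"rz": 0},
  ],
  hand=0,
)

```text
time: 1.1
tool_pos: [0.1606, -0.4998, 0.2922]
tool_rot: [3.142, 0.0, 0.311]
contact_force: [-0.3, -0.4, -0.3]
opening: 0.0875
grip_force: 0.0
```

Emit:
arm_command(
  series=[
    {"x": 20,"y": -13,"z": 0,"rx": 0,"ry": 0,"rz": 1},
    {"x": 55,"y": -35,"z": 0,"rx": 0,"ry": 0,"rz": 2},
    {"x": 95,"y": -60,"z": 0,"rx": 0,"ry": 0,"rz": 3},
    {"x": 135,"y": -86,"z": 0,"rx": 0,"ry": 0,"rz": 4},
    {"x": 175,"y": -111,"z": 0,"rx": 0,"ry": 0,"rz": 5},
    {"x": 215,"y": -137,"z": 0,"rx": 0,"ry": 0,"rz": 6},
    {"x": 255,"y": -162,"z": 0,"rx": 0,"ry": 0,"rz": 7},
    {"x": 295,"y": -188,"z": 0,"rx": 0,"ry": 0,"rz": 8},
    {"x": 335,"y": -213,"z": 0,"rx": 0,"ry": 0,"rz": 9},
    {"x": 375,"y": -239,"z": 0,"rx": 0,"ry": 0,"rz": 10},
    {"x": 415,"y": -264,"z": 0,"rx": 0,"ry": 0,"rz": 11.5},
    {"x": 455,"y": -290,"z": 0,"rx": 0,"ry": 0,"rz": 13},
    {"x": 495,"y": -315,"z": 0,"rx": 0,"ry": 0,"rz": 14.5},
    {"x": 535,"y": -340,"z": 0,"rx": 0,"ry": 0,"rz": 16},
    {"x": 570,"y": -363,"z": 0,"rx": 0,"ry": 0,"rz": 17},
    {"x": 600,"y": -382,"z": 10,"rx": 0,"ry": 0,"rz": 17.8},
    {"x": 615,"y": -391,"z": 40,"rx": 0,"ry": 0,"rz": 17.8},
    {"x": 620.4,"y": -394.7,"z": 75,"rx": 0,"ry": 0,"rz": 17.8},
    {"x": 620.4,"y": -394.7,"z": 100,"rx": 0,"ry": 0,"rz": 17.8},
    {"x": 620.4,"y": -394.7,"z": 110,"rx": 0,"ry": 0,"rz": 17.8},
  ],
)

```text
time: 3.1
tool_pos: [0.6293, 0.066, 0.1789]
tool_rot: [3.142, 0.005, 0.001]
contact_force: [0.3, 1.2, -0.0]
opening: 0.0005
grip_force: 0.0
```

Run:
```python
from fit import *
p=read_camera("wrist"); s=observe(); print(np.round(s["tool_pos"],4),np.round(s["tool_rot"],4),np.round(s["contact_force"],2))
v=[.5426,.0115,2.1259]
for q in ("tail_corner","head_corner","edge_middle"): print(q,[(np.round(d["point"],4),round(d["confidence"],2)) for d in mark_of(p,q)])
cv2.polylines(p["pixels"],[np.int32(proj(p,pts(v)))],False,(0,0,255),1)
t=s["tool_pos"]; u=proj(p,np.array([[t[0],t[1],t[2]-.0655],[t[0],t[1],.05]])); print(u)
for a in u: cv2.circle(p["pixels"],tuple(np.int32(a).tolist()),4,(0,255,0),1)
cv2.imwrite("pics/w.png",p["pixels"])
```

```text
[0.6293 0.0657 0.1788] [-3.1416e+00  5.4000e-03  3.0000e-04] [ 0.37 -0.43 -0.66]
tail_corner [(array([0.6265, 0.0691, 0.0505]), 0.67)]
head_corner [(array([0.6522, 0.1698, 0.05  ]), 0.9)]
edge_middle []
[[320.69702554 303.26982464]
 [320.53789964 255.55846466]]
```

View pics/w.png

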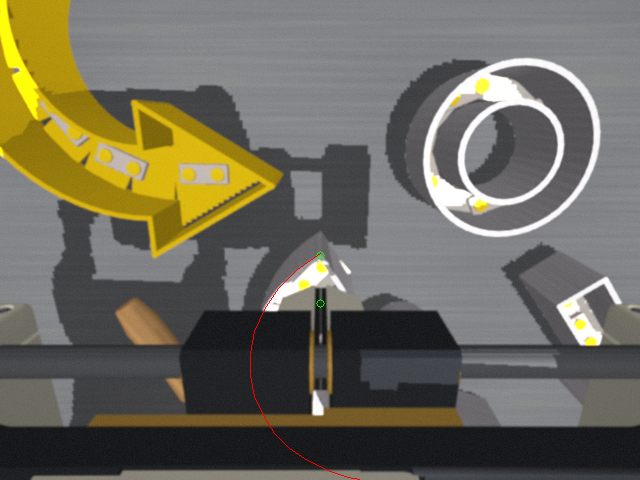

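Run:
```python
import cv2
i=cv2.imread("pics/w.png")[215:345,240:400]
cv2.imwrite("pics/w2.png",cv2.resize(i,None,fx=4.5,fy=4.5,interpolation=cv2.INTER_CUBIC))
```

```text
(no output)
```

View pics/w2.png

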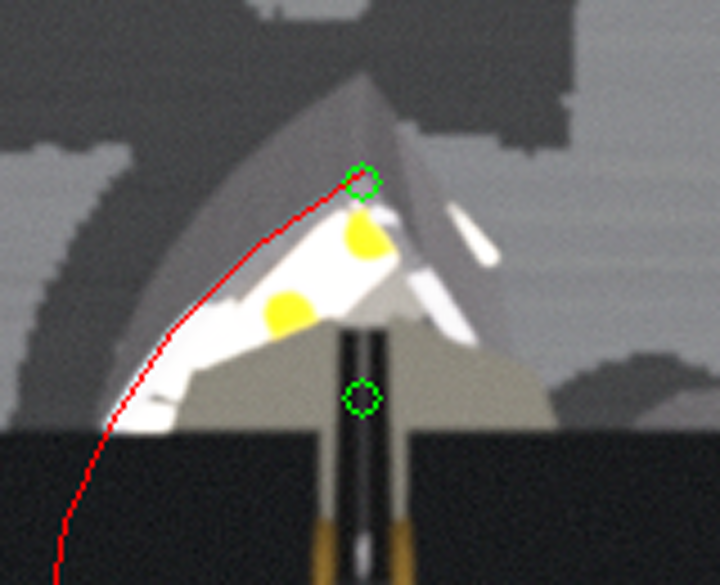

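The fit lies on the rim in the wrist view, with the tail corner at (320,256), and the tips are right above it. Descending close.

Emit:
arm_command(
  series=[
    {"x": 1.5,"y": 0,"z": 20,"rx": 0,"ry": 0,"rz": 0},
    {"x": 1.5,"y": 0,"z": 40,"rx": 0,"ry": 0,"rz": 0},
    {"x": 1.5,"y": 0,"z": 52,"rx": 0,"ry": 0,"rz": 0},
    {"x": 1.5,"y": 0,"z": 57,"rx": 0,"ry": 0,"rz": 0},
    {"x": 1.5,"y": 0,"z": 58,"rx": 0,"ry": 0,"rz": 0},
    {"x": 1.5,"y": 0,"z": 58,"rx": 0,"ry": 0,"rz": 0},
    {"x": 1.5,"y": 0,"z": 58,"rx": 0,"ry": 0,"rz": 0},
  ],
)

```text
time: 4.0
tool_pos: [0.6326, 0.0656, 0.1252]
tool_rot: [3.141, -0.002, 0.0]
contact_force: [-0.0, 0.6, 0.4]
opening: 0.0004
grip_force: 0.0
```

Emit:
arm_command(
  series=[
    {"x": -1,"y": 0,"z": 2,"rx": 0,"ry": 0,"rz": 0},
    {"x": -1,"y": 0,"z": 4,"rx": 0,"ry": 0,"rz": 0},
    {"x": -1,"y": 0,"z": 6,"rx": 0,"ry": 0,"rz": 0},
    {"x": -1,"y": 0,"z": 6,"rx": 0,"ry": 0,"rz": 0},
    {"x": -1,"y": 0,"z": 6,"rx": 0,"ry": 0,"rz": 0},
  ],
)

```text
time: 4.5
tool_pos: [0.631, 0.0656, 0.1181]
tool_rot: [3.141, 0.0, 0.0]
contact_force: [0.8, -0.6, 1.0]
opening: 0.0006
grip_force: 0.0
```

Emit:
arm_command(
  series=[
    {"x": 0,"y": 0,"z": 0.7,"rx": 0,"ry": 0,"rz": 0},
    {"x": 0,"y": 0,"z": 1.4,"rx": 0,"ry": 0,"rz": 0},
    {"x": 0,"y": 0,"z": 2,"rx": 0,"ry": 0,"rz": 0},
    {"x": 0,"y": 0,"z": 2.4,"rx": 0,"ry": 0,"rz": 0},
    {"x": 0,"y": 0,"z": 2.4,"rx": 0,"ry": 0,"rz": 0},
  ],
)

```text
time: 5.0
tool_pos: [0.631, 0.0656, 0.1158]
tool_rot: [3.141, 0.0, 0.0]
contact_force: [-0.5, -0.4, 0.0]
opening: 0.0002
grip_force: 0.1
```

Emit:
arm_command(
  series=[
    {"x": 0,"y": 0,"z": 0.3,"rx": 0,"ry": 0,"rz": 0},
    {"x": 0,"y": 0,"z": 0.3,"rx": 0,"ry": 0,"rz": 0},
    {"x": 0,"y": 0,"z": 0.3,"rx": 0,"ry": 0,"rz": 0},
  ],
)

```text
time: 5.3
tool_pos: [0.6311, 0.0656, 0.1158]
tool_rot: [3.141, -0.0, 0.0]
contact_force: [-0.2, 0.8, 3.2]
opening: 0.0008
grip_force: 1.5
```

Light contact at about 3 N. Sliding the first facet slowly.

Emit:
arm_command(
  series=[
    {"x": -1.4,"y": -1.9,"z": 0,"rx": 0,"ry": 0,"rz": 0},
    {"x": -2.8,"y": -3.7,"z": 0,"rx": 0,"ry": 0,"rz": 0},
    {"x": -4.2,"y": -5.6,"z": 0,"rx": 0,"ry": 0,"rz": 0},
    {"x": -5.6,"y": -7.5,"z": 0,"rx": 0,"ry": 0,"rz": 0},
    {"x": -7,"y": -9.3,"z": 0,"rx": 0,"ry": 0,"rz": 0},
    {"x": -8.4,"y": -11.2,"z": 0,"rx": 0,"ry": 0,"rz": 0},
    {"x": -9.8,"y": -13,"z": 0,"rx": 0,"ry": 0,"rz": 0},
    {"x": -11.2,"y": -14.9,"z": 0,"rx": 0,"ry": 0,"rz": 0},
  ],
)

```text
time: 6.1
tool_pos: [0.6199, 0.0806, 0.1157]
tool_rot: [3.141, -0.001, 0.0]
contact_force: [2.2, -2.3, 3.9]
opening: 0.0009
grip_force: 2.0
```

Emit:
arm_command(
  series=[
    {"x": -1.9,"y": -1.8,"z": -0.1,"rx": 0,"ry": 0,"rz": 0},
    {"x": -3.8,"y": -3.5,"z": -0.1,"rx": 0,"ry": 0,"rz": 0},
    {"x": -5.7,"y": -5.3,"z": -0.1,"rx": 0,"ry": 0,"rz": 0},
    {"x": -7.5,"y": -7,"z": -0.1,"rx": 0,"ry": 0,"rz": 0},
    {"x": -9.4,"y": -8.8,"z": -0.1,"rx": 0,"ry": 0,"rz": 0},
    {"x": -11.3,"y": -10.5,"z": -0.1,"rx": 0,"ry": 0,"rz": 0},
    {"x": -13.2,"y": -12.3,"z": -0.1,"rx": 0,"ry": 0,"rz": 0},
    {"x": -15.4,"y": -13.7,"z": -0.1,"rx": 0,"ry": 0,"rz": 0},
    {"x": -17.5,"y": -15.1,"z": -0.1,"rx": 0,"ry": 0,"rz": 0},
    {"x": -19.7,"y": -16.5,"z": -0.1,"rx": 0,"ry": 0,"rz": 0},
    {"x": -21.8,"y": -18,"z": -0.1,"rx": 0,"ry": 0,"rz": 0},
    {"x": -24,"y": -19.4,"z": -0.1,"rx": 0,"ry": 0,"rz": 0},
    {"x": -26.1,"y": -20.8,"z": -0.1,"rx": 0,"ry": 0,"rz": 0},
    {"x": -28.3,"y": -22.2,"z": -0.1,"rx": 0,"ry": 0,"rz": 0},
  ],
)

```text
time: 7.5
tool_pos: [0.5915, 0.1028, 0.1157]
tool_rot: [3.142, -0.001, 0.0]
contact_force: [4.2, -2.3, 5.6]
opening: 0.0004
grip_force: 2.6
```

Emit:
arm_command(
  series=[
    {"x": -2.4,"y": -1,"z": -0.2,"rx": 0,"ry": 0,"rz": 0},
    {"x": -4.7,"y": -2,"z": -0.25,"rx": 0,"ry": 0,"rz": 0},
    {"x": -7.1,"y": -3,"z": -0.25,"rx": 0,"ry": 0,"rz": 0},
    {"x": -9.5,"y": -4.1,"z": -0.25,"rx": 0,"ry": 0,"rz": 0},
    {"x": -11.9,"y": -5.1,"z": -0.25,"rx": 0,"ry": 0,"rz": 0},
    {"x": -14.2,"y": -6.1,"z": -0.25,"rx": 0,"ry": 0,"rz": 0},
    {"x": -16.6,"y": -7.1,"z": -0.25,"rx": 0,"ry": 0,"rz": 0},
    {"x": -19.1,"y": -7.7,"z": -0.25,"rx": 0,"ry": 0,"rz": 0},
    {"x": -21.6,"y": -8.3,"z": -0.25,"rx": 0,"ry": 0,"rz": 0},
  ],
)

```text
time: 8.4
tool_pos: [0.5696, 0.1112, 0.1158]
tool_rot: [-3.142, 0.0, 0.0]
contact_force: [1.8, -0.9, 3.6]
opening: 0.0002
grip_force: 1.7
```

Emit:
arm_command(
  series=[
    {"x": -2.5,"y": -0.6,"z": -0.05,"rx": 0,"ry": 0,"rz": 0},
    {"x": -5,"y": -1.2,"z": -0.05,"rx": 0,"ry": 0,"rz": 0},
    {"x": -7.5,"y": -1.7,"z": -0.05,"rx": 0,"ry": 0,"rz": 0},
    {"x": -10,"y": -2.3,"z": -0.05,"rx": 0,"ry": 0,"rz": 0},
    {"x": -12.5,"y": -2.9,"z": -0.05,"rx": 0,"ry": 0,"rz": 0},
    {"x": -15.1,"y": -3,"z": -0.05,"rx": 0,"ry": 0,"rz": 0},
    {"x": -17.7,"y": -3.2,"z": -0.05,"rx": 0,"ry": 0,"rz": 0},
    {"x": -20.3,"y": -3.3,"z": -0.05,"rx": 0,"ry": 0,"rz": 0},
    {"x": -22.9,"y": -3.5,"z": -0.05,"rx": 0,"ry": 0,"rz": 0},
    {"x": -25.4,"y": -3.6,"z": -0.05,"rx": 0,"ry": 0,"rz": 0},
    {"x": -28,"y": -3.8,"z": -0.05,"rx": 0,"ry": 0,"rz": 0},
    {"x": -30.6,"y": -3.9,"z": -0.05,"rx": 0,"ry": 0,"rz": 0},
  ],
)

```text
time: 9.6
tool_pos: [0.539, 0.115, 0.1158]
tool_rot: [3.141, 0.0, 0.0]
contact_force: [1.3, -0.4, 2.5]
opening: 0.0004
grip_force: 0.8
```

Emit:
arm_command(
  series=[
    {"x": -2.6,"y": 0.3,"z": 0.05,"rx": 0,"ry": 0,"rz": 0},
    {"x": -5.1,"y": 0.6,"z": 0.05,"rx": 0,"ry": 0,"rz": 0},
    {"x": -7.7,"y": 0.9,"z": 0.05,"rx": 0,"ry": 0,"rz": 0},
    {"x": -10.2,"y": 1.2,"z": 0.05,"rx": 0,"ry": 0,"rz": 0},
    {"x": -12.8,"y": 1.5,"z": 0.05,"rx": 0,"ry": 0,"rz": 0},
    {"x": -15.3,"y": 1.8,"z": 0.05,"rx": 0,"ry": 0,"rz": 0},
    {"x": -17.9,"y": 2.1,"z": 0.05,"rx": 0,"ry": 0,"rz": 0},
    {"x": -20.4,"y": 2.8,"z": 0.05,"rx": 0,"ry": 0,"rz": 0},
    {"x": -22.8,"y": 3.6,"z": 0.05,"rx": 0,"ry": 0,"rz": 0},
    {"x": -25.3,"y": 4.3,"z": 0.05,"rx": 0,"ry": 0,"rz": 0},
    {"x": -27.7,"y": 5.1,"z": 0.05,"rx": 0,"ry": 0,"rz": 0},
    {"x": -30.2,"y": 5.8,"z": 0.05,"rx": 0,"ry": 0,"rz": 0},
    {"x": -32.6,"y": 6.6,"z": 0.05,"rx": 0,"ry": 0,"rz": 0},
    {"x": -35.1,"y": 7.3,"z": 0.05,"rx": 0,"ry": 0,"rz": 0},
  ],
)

```text
time: 11.0
tool_pos: [0.504, 0.1075, 0.1158]
tool_rot: [3.141, 0.0, 0.0]
contact_force: [0.5, 0.2, 1.8]
opening: 0.0004
grip_force: 0.4
```

Emit:
arm_command(
  series=[
    {"x": -2.3,"y": 1.2,"z": 0.1,"rx": 0,"ry": 0,"rz": 0},
    {"x": -4.6,"y": 2.3,"z": 0.15,"rx": 0,"ry": 0,"rz": 0},
    {"x": -6.9,"y": 3.5,"z": 0.15,"rx": 0,"ry": 0,"rz": 0},
    {"x": -9.2,"y": 4.6,"z": 0.15,"rx": 0,"ry": 0,"rz": 0},
    {"x": -11.5,"y": 5.8,"z": 0.15,"rx": 0,"ry": 0,"rz": 0},
    {"x": -13.8,"y": 6.9,"z": 0.15,"rx": 0,"ry": 0,"rz": 0},
    {"x": -16.1,"y": 8.1,"z": 0.15,"rx": 0,"ry": 0,"rz": 0},
    {"x": -18.2,"y": 9.6,"z": 0.15,"rx": 0,"ry": 0,"rz": 0},
    {"x": -20.2,"y": 11.2,"z": 0.15,"rx": 0,"ry": 0,"rz": 0},
    {"x": -22.3,"y": 12.7,"z": 0.15,"rx": 0,"ry": 0,"rz": 0},
    {"x": -24.4,"y": 14.3,"z": 0.15,"rx": 0,"ry": 0,"rz": 0},
    {"x": -26.5,"y": 15.8,"z": 0.15,"rx": 0,"ry": 0,"rz": 0},
    {"x": -28.5,"y": 17.4,"z": 0.15,"rx": 0,"ry": 0,"rz": 0},
    {"x": -30.6,"y": 18.9,"z": 0.15,"rx": 0,"ry": 0,"rz": 0},
  ],
)

```text
time: 12.4
tool_pos: [0.4736, 0.0886, 0.1157]
tool_rot: [3.142, -0.0, 0.0]
contact_force: [2.0, 0.0, 1.5]
opening: 0.0005
grip_force: 1.2
```

Emit:
arm_command(
  series=[
    {"x": -1.8,"y": 1.9,"z": 0.05,"rx": 0,"ry": 0,"rz": 0},
    {"x": -3.5,"y": 3.8,"z": 0.05,"rx": 0,"ry": 0,"rz": 0},
    {"x": -5.3,"y": 5.7,"z": 0.05,"rx": 0,"ry": 0,"rz": 0},
    {"x": -7,"y": 7.5,"z": 0.05,"rx": 0,"ry": 0,"rz": 0},
    {"x": -8.8,"y": 9.4,"z": 0.05,"rx": 0,"ry": 0,"rz": 0},
    {"x": -10.5,"y": 11.3,"z": 0.05,"rx": 0,"ry": 0,"rz": 0},
    {"x": -12.3,"y": 13.2,"z": 0.05,"rx": 0,"ry": 0,"rz": 0},
    {"x": -13.7,"y": 15.4,"z": 0.05,"rx": 0,"ry": 0,"rz": 0},
    {"x": -15.1,"y": 17.5,"z": 0.05,"rx": 0,"ry": 0,"rz": 0},
    {"x": -16.5,"y": 19.7,"z": 0.05,"rx": 0,"ry": 0,"rz": 0},
    {"x": -18,"y": 21.8,"z": 0.05,"rx": 0,"ry": 0,"rz": 0},
    {"x": -19.4,"y": 24,"z": 0.05,"rx": 0,"ry": 0,"rz": 0},
    {"x": -20.8,"y": 26.1,"z": 0.05,"rx": 0,"ry": 0,"rz": 0},
    {"x": -22.2,"y": 28.3,"z": 0.05,"rx": 0,"ry": 0,"rz": 0},
  ],
)

```text
time: 13.8
tool_pos: [0.4513, 0.0603, 0.1157]
tool_rot: [3.142, -0.0, 0.0]
contact_force: [1.4, 2.3, 3.0]
opening: 0.0003
grip_force: 1.8
```

Emit:
arm_command(
  series=[
    {"x": -1,"y": 2.4,"z": 0,"rx": 0,"ry": 0,"rz": 0},
    {"x": -2,"y": 4.7,"z": 0,"rx": 0,"ry": 0,"rz": 0},
    {"x": -3,"y": 7.1,"z": 0,"rx": 0,"ry": 0,"rz": 0},
    {"x": -4.1,"y": 9.5,"z": 0,"rx": 0,"ry": 0,"rz": 0},
    {"x": -5.1,"y": 11.9,"z": 0,"rx": 0,"ry": 0,"rz": 0},
    {"x": -6.1,"y": 14.2,"z": 0,"rx": 0,"ry": 0,"rz": 0},
    {"x": -7.1,"y": 16.6,"z": 0,"rx": 0,"ry": 0,"rz": 0},
    {"x": -7.7,"y": 19.1,"z": 0,"rx": 0,"ry": 0,"rz": 0},
    {"x": -8.3,"y": 21.6,"z": 0,"rx": 0,"ry": 0,"rz": 0},
    {"x": -8.9,"y": 24.1,"z": 0,"rx": 0,"ry": 0,"rz": 0},
    {"x": -9.4,"y": 26.6,"z": 0,"rx": 0,"ry": 0,"rz": 0},
    {"x": -10,"y": 29.1,"z": 0,"rx": 0,"ry": 0,"rz": 0},
    {"x": -10.6,"y": 31.6,"z": 0,"rx": 0,"ry": 0,"rz": 0},
    {"x": -11.2,"y": 34.1,"z": 0,"rx": 0,"ry": 0,"rz": 0},
  ],
)

```text
time: 15.2
tool_pos: [0.4402, 0.0261, 0.1156]
tool_rot: [3.141, 0.0, 0.0]
contact_force: [0.2, 3.1, 4.5]
opening: 0.0004
grip_force: 1.9
```

Emit:
arm_command(
  series=[
    {"x": -0.1,"y": 2.6,"z": -0.1,"rx": 0,"ry": 0,"rz": 0},
    {"x": -0.3,"y": 5.1,"z": -0.1,"rx": 0,"ry": 0,"rz": 0},
    {"x": -0.4,"y": 7.7,"z": -0.1,"rx": 0,"ry": 0,"rz": 0},
    {"x": -0.6,"y": 10.3,"z": -0.1,"rx": 0,"ry": 0,"rz": 0},
    {"x": -0.7,"y": 12.9,"z": -0.1,"rx": 0,"ry": 0,"rz": 0},
    {"x": -0.9,"y": 15.4,"z": -0.1,"rx": 0,"ry": 0,"rz": 0},
    {"x": -1,"y": 18,"z": -0.1,"rx": 0,"ry": 0,"rz": 0},
    {"x": -0.7,"y": 20.6,"z": -0.1,"rx": 0,"ry": 0,"rz": 0},
    {"x": -0.4,"y": 23.1,"z": -0.1,"rx": 0,"ry": 0,"rz": 0},
    {"x": -0.1,"y": 25.7,"z": -0.1,"rx": 0,"ry": 0,"rz": 0},
    {"x": 0.2,"y": 28.3,"z": -0.1,"rx": 0,"ry": 0,"rz": 0},
    {"x": 0.5,"y": 30.9,"z": -0.1,"rx": 0,"ry": 0,"rz": 0},
    {"x": 0.8,"y": 33.4,"z": -0.1,"rx": 0,"ry": 0,"rz": 0},
    {"x": 1.1,"y": 36,"z": -0.1,"rx": 0,"ry": 0,"rz": 0},
  ],
)

```text
time: 16.6
tool_pos: [0.4414, -0.0099, 0.1157]
tool_rot: [3.142, 0.0, 0.0]
contact_force: [0.2, 1.5, 1.5]
opening: 0.0006
grip_force: 0.9
```

Emit:
arm_command(
  series=[
    {"x": 0,"y": 0,"z": -2,"rx": 0,"ry": 0,"rz": 0},
    {"x": 0,"y": 0,"z": -10,"rx": 0,"ry": 0,"rz": 0},
    {"x": 0,"y": 0,"z": -30,"rx": 0,"ry": 0,"rz": 0},
    {"x": 0,"y": 0,"z": -60,"rx": 0,"ry": 0,"rz": 0},
    {"x": 0,"y": 0,"z": -90,"rx": 0,"ry": 0,"rz": 0},
    {"x": 0,"y": 0,"z": -120,"rx": 0,"ry": 0,"rz": 0},
    {"x": 0,"y": 0,"z": -140,"rx": 0,"ry": 0,"rz": 0},
    {"x": 0,"y": 0,"z": -150,"rx": 0,"ry": 0,"rz": 0},
    {"x": 0,"y": 0,"z": -150,"rx": 0,"ry": 0,"rz": 0},
    {"x": 0,"y": 0,"z": -150,"rx": 0,"ry": 0,"rz": 0},
  ],
)

```text
time: 17.6
tool_pos: [0.4409, -0.0096, 0.265]
tool_rot: [-3.142, 0.001, 0.0]
contact_force: [-1.1, 0.9, -0.5]
opening: 0.0008
grip_force: 0.0
```

Run:
```python
from fit import *
P=pts([.5426,.0115,2.1259])
p=read_camera("wrist")
cv2.polylines(p["pixels"],[np.int32(proj(p,P))],False,(0,0,255),1)
q=read_camera("side"); m=mask(q,(.53,.05)); print(fit([q],[m],[.5434,.0114,2.115]))
S=np.vstack([cv2.resize(q["pixels"],(480,360))]); cv2.imwrite("pics/end.png",np.hstack([cv2.resize(p["pixels"],(400,300)),cv2.resize(q["pixels"],(400,300))]))
```

```text
mask 12.1 0.78 2429
(array([0.54302915, 0.01094702, 2.11971398]), np.float64(0.038521460457381806))
```

View pics/end.png

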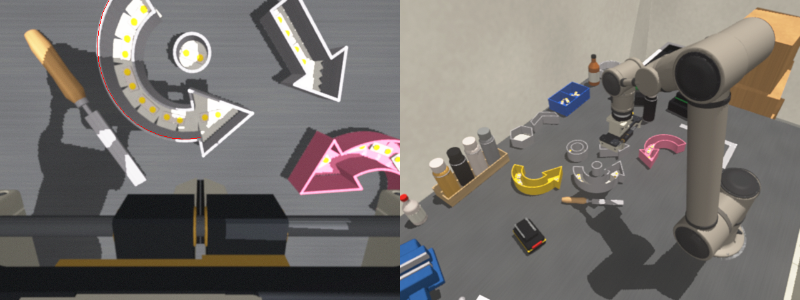

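The wrist view shows the red path still on the arrow's rim. The side fit puts the arrow within 0.5 mm of where it was, and the hand is clear. Handing in.

```bash
python3 -c "
from cell import *
print(hand_in())"
```

```text
the job is handed in; nothing more can be done
None
```

I ran the closed fingertips along the steel arrow's outer edge from tail corner to head corner at about 2–5 N, then lifted the hand clear. The arrow stayed put to within about 0.5 mm, and I handed the job in at about 18 s; no verdict came back.

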